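# Load bearing blocks from the bin carousel and feed the carriage

## Task

Load the carriage of the transfer table with bearing blocks: take every bearing block that is in the bin carousel, turning the carousel by its rim posts to bring each one under the open window of the dust cover, and set the blocks down in the tray side by side, none on another, while the carriage is still at its loading end. When all are in the tray, turn the feed knob clockwise, following it as it moves along with the carriage, until the carriage is fully against its far stop. Leave the other parts in the carousel and everything else on the bench where it is.

Things in the scene. Friction and masses are not known exactly. Their poses are not given: they have to be found in the camera images.
- hub (a point): Axle of the bin carousel at bin-floor height (40 mm up); frame turns with it. Black disc 330 mm across; six 60-degree bins, 30 to 138 mm from the axle; grey dividers (4 mm thick) and outer wall 14 mm high above the bin floor. Turns endlessly either way with about 1 N at the rim, stays where left. At most one part a bin, some 90 mm from the axle. Fixed axle cap 36 mm across, top 96 mm up.
- window (a point): Middle of the pick window at bin-floor height, 90 mm from the axle on the robot's side. A fixed clear dust cover (272 mm across, 88 to 92 mm above the bench) lies over all bins but the one here: the window is a notch in it 144 mm wide, open to the rim, reaching in to 30 mm from the axle. Only a bin turned under it can be picked. Its x axis points to the axle.
- tray (a point): Middle of the tray floor on the aluminium carriage of the transfer table, 40 mm above the bench. Open-topped, dark floor, inside 136 mm along this frame's x and 156 mm along its y; rim 5 mm thick, 12 mm high above the floor. The carriage slides along this frame's +y.
- carriage (a joint): Travel of the carriage, m: 0 at the loading end, 0.0756 against the far stop (towards the tray frame's +y). It starts within 0.01 of the loading end. The feed knob moves it.
- feed_grip (a point): Grip point of the black feed knob, on its axis, about 105 mm up: upright bar 46 mm long (this frame's x, turns with the knob), 14 mm wide, from 23 mm below to 7 mm above this point, on a 48 mm disc. It rides on the carriage, 112 mm from the tray's middle along the tray's -x; rack and pinion, 18 mm of carriage travel per rad, so it shifts along the tray's +y as it turns.
- feed (a joint): Angle of the feed knob, rad: grows clockwise seen from above, 0 with the carriage at the loading end, 4.2 at the far stop; starts between 0 and 0.5, light friction (about 0.06 N m in all), stays where it is left.
- bush_mid (a point): Centre, half-way up, of a round steel flanged bush in a bin of the carousel (flange 42 mm across, 7 mm thick; neck 26 mm; 30 mm tall). Not wanted: it stays in the carousel.
- spacer_mid (a point): Centre, half-way up, of a hexagonal steel spacer in a bin of the carousel (34 mm across its corners, 24 mm tall, dark bore). Not wanted: it stays in the carousel.
- post0 (a point): Tip of a grab post on the carousel rim: upright steel rod 12 mm thick, 155 mm from the axle, from the disc up to this point (about 148 mm above the bench). Six of them, at the outer ends of the dividers, for turning the carousel; post0 to post5 follow one another counter-clockwise by 60 degrees.
- post1 (a point): Tip of a grab post on the carousel rim: upright steel rod 12 mm thick, 155 mm from the axle, from the disc up to this point (about 148 mm above the bench). Six of them, at the outer ends of the dividers, for turning the carousel; post0 to post5 follow one another counter-clockwise by 60 degrees.
- post2 (a point): Tip of a grab post on the carousel rim: upright steel rod 12 mm thick, 155 mm from the axle, from the disc up to this point (about 148 mm above the bench). Six of them, at the outer ends of the dividers, for turning the carousel; post0 to post5 follow one another counter-clockwise by 60 degrees.
- post3 (a point): Tip of a grab post on the carousel rim: upright steel rod 12 mm thick, 155 mm from the axle, from the disc up to this point (about 148 mm above the bench). Six of them, at the outer ends of the dividers, for turning the carousel; post0 to post5 follow one another counter-clockwise by 60 degrees.
- post4 (a point): Tip of a grab post on the carousel rim: upright steel rod 12 mm thick, 155 mm from the axle, from the disc up to this point (about 148 mm above the bench). Six of them, at the outer ends of the dividers, for turning the carousel; post0 to post5 follow one another counter-clockwise by 60 degrees.
- post5 (a point): Tip of a grab post on the carousel rim: upright steel rod 12 mm thick, 155 mm from the axle, from the disc up to this point (about 148 mm above the bench). Six of them, at the outer ends of the dividers, for turning the carousel; post0 to post5 follow one another counter-clockwise by 60 degrees.
- block0_mid (a point): Centre, half-way up, of a bearing block: aluminium pillow block, round top, dark cross bore; foot 46 mm (its x) by 26 mm (its y, along the bore) by 10 mm, upper part 30 mm wide (x) with flat faces 26 mm apart (y); 38 mm tall (z); about 0.11 kg. Three or four blocks are present, each in its own bin, at any yaw; an absent one has no pose.
- block1_mid (a point): Centre, half-way up, of a bearing block: aluminium pillow block, round top, dark cross bore; foot 46 mm (its x) by 26 mm (its y, along the bore) by 10 mm, upper part 30 mm wide (x) with flat faces 26 mm apart (y); 38 mm tall (z); about 0.11 kg. Three or four blocks are present, each in its own bin, at any yaw; an absent one has no pose.
- block2_mid (a point): Centre, half-way up, of a bearing block: aluminium pillow block, round top, dark cross bore; foot 46 mm (its x) by 26 mm (its y, along the bore) by 10 mm, upper part 30 mm wide (x) with flat faces 26 mm apart (y); 38 mm tall (z); about 0.11 kg. Three or four blocks are present, each in its own bin, at any yaw; an absent one has no pose.
- block3_mid (a point): Centre, half-way up, of a bearing block: aluminium pillow block, round top, dark cross bore; foot 46 mm (its x) by 26 mm (its y, along the bore) by 10 mm, upper part 30 mm wide (x) with flat faces 26 mm apart (y); 38 mm tall (z); about 0.11 kg. Three or four blocks are present, each in its own bin, at any yaw; an absent one has no pose.
- driver: Bystander, leave alone: screwdriver with a black handle, 200 mm long, lying on the right; origin at the centre of its underside or body.
- spanner: Bystander, leave alone: steel spanner, 180 mm long, lying on the left; origin at the centre of its underside or body.
- grease: Bystander, leave alone: small white jar, 40 mm across, 70 mm tall, between the two machines, on the robot's side; origin at the centre of its underside or body.
- carton: Bystander, leave alone: cardboard box 100 x 70 x 50 mm, far left; origin at the centre of its underside or body.
- spool: Bystander, leave alone: grey spool 70 mm across, 40 mm tall, far right; origin at the centre of its underside or body.
- collar: Bystander, leave alone: steel disc 48 mm across, 18 mm tall, on the right; origin at the centre of its underside or body.
Things that resemble listed ones, but are neither listed nor needed, are in the scene too. What is shaped like the part that bears bush_mid but blue, pink or red is not meant.

How it is judged:
On the way:
1. all bearing blocks lie in the tray with the carriage still at the loading end (x of block0_mid in the frame of tray between -0.066 and 0.066 m and y of block0_mid in the frame of tray between -0.076 and 0.076 m and z of block0_mid in the frame of tray between 0.005 and 0.032 m and x of block1_mid in the frame of tray between -0.066 and 0.066 m and y of block1_mid in the frame of tray between -0.076 and 0.076 m and z of block1_mid in the frame of tray between 0.005 and 0.032 m and x of block2_mid in the frame of tray between -0.066 and 0.066 m and y of block2_mid in the frame of tray between -0.076 and 0.076 m and z of block2_mid in the frame of tray between 0.005 and 0.032 m and x of block3_mid in the frame of tray between -0.066 and 0.066 m and y of block3_mid in the frame of tray between -0.076 and 0.076 m and z of block3_mid in the frame of tray between 0.005 and 0.032 m and value of joint carriage below 0.025 m), for 0.2 s.
At the end, for the whole second after the job is handed in: Every present bearing block rests inside the tray, on its floor and not on another block; the carriage stands within about 4 mm of its far stop, at rest; the bush and the spacer are still in the carousel (x of block0_mid in the frame of tray between -0.066 and 0.066 m and y of block0_mid in the frame of tray between -0.076 and 0.076 m and z of block0_mid in the frame of tray between 0.005 and 0.032 m and x of block1_mid in the frame of tray between -0.066 and 0.066 m and y of block1_mid in the frame of tray between -0.076 and 0.076 m and z of block1_mid in the frame of tray between 0.005 and 0.032 m and x of block2_mid in the frame of tray between -0.066 and 0.066 m and y of block2_mid in the frame of tray between -0.076 and 0.076 m and z of block2_mid in the frame of tray between 0.005 and 0.032 m and x of block3_mid in the frame of tray between -0.066 and 0.066 m and y of block3_mid in the frame of tray between -0.076 and 0.076 m and z of block3_mid in the frame of tray between 0.005 and 0.032 m and horizontal distance between each of bush_mid, spacer_mid and hub below 0.14 m and z of each of bush_mid, spacer_mid in the frame of hub below 0.035 m and value of joint carriage above 0.071 m and velocity of joint carriage below 0.01 m/s and linear speed of each of block0, block1, block2, block3 below 0.02 m/s); the robot touches nothing.
It fails at once if the flanged bush or the hexagonal spacer is lifted out of the carousel (z of any of bush_mid, spacer_mid in the frame of hub above 0.07 m).
It fails at once if a bystander on the bench is moved by more than 40 mm (distance of any of driver, spanner, grease, carton, spool, collar from where it was at the start of the episode above 0.04 m).
Of block0, block1, block2, block3 only 3 to 4 are there at a start; the rules pass over those that are not, and their reading is None.
At some moment in a run one of block0, block1, block2, block3 may be knocked a few centimetres aside while the robot is not near it.
Once in a run the grip may slacken for a moment while it holds something.
It also fails if it takes over 210 s, if anything falls off the work surface, if the arm or the gripper's body presses on something with over 40 N, if the wrist force passes 120 N, or if a joint passes its speed limit or range.

## Robot

A 6-joint arm with a two-finger parallel gripper is mounted at the origin on the work surface. World frame = base frame: x ahead of the robot, y to its left, z up, the work surface at z = 0. Lengths are in m, angles in rad, forces in N, time in s.
With the tool pointing down it reaches from about 0.25 to 0.8 m from the base axis. Payload 3.9 kg.
Tool frame: the origin (TCP) lies at the very end of the fingers, on their centre line; the grasp point (between the pads) lies 19 mm behind it; z points along the fingers, y is the line along which they close (so a half turn about z gives the same grasp; the last joint's range is limited). The gripper opens to 85 mm and grips with 20 to 120 N. Pads are 22 mm wide; open, the fingers measure 114 mm over their backs; the gripper's body (76 mm by 85 mm) begins 54 mm behind the grasp point. The pads swing forward as they close: fully open they stand 13 mm farther back than shut.
Start: joints at [0, 0.26, -0.138, 1.173, 0, 1.571], TCP at [0.525, -0, 0.231] pointing down, gripper open.
Joint ranges: [-2.78, 2.78], [-0.83, 1.72], [-1.28, 1.37], [-1.9, 2.12], [-1.57, 1.48], [-3.14, 3.14]. Speed limits (rad/s): [2.57, 2.57, 3.14, 3.14, 3.14, 3.14].

## Interface

Orientations are given as a unit quaternion [w, x, y, z].
In Python, from cell import robot, viewer, search_frame, regions_of, mark_of gives the robot as it stands.
- The arm moves only by the tool step_arm, never from a script. Its argument "commands" is a list of rows, each a list of 7 numbers: the shift along the tool's x, y, z in mm, then the turn, a rotation vector about the tool's x, y, z in degrees, then the opening, from -1 (shut) to 1 (fully open), so that 0 is half open. A call has 1 to 5 rows; each row shifts and turns the commanded pose from where the row before left it, along the tool's axes as they then stand; what a row does not reach is not made up. A row lasts 1/8 s, in which the tool goes at most 62.5 mm and 10.7 degrees, less where a joint would pass 70% of its speed; a pose out of reach is approached as far as the arm can. A call is refused whole if a number of a shift passes 62.5 or a number of a turn 10.7, either way. A call with a gripper value outside its range is refused whole. The fingers move at their own pace and stop on an object; "squeeze" is the grip in N (left out, the last holds). Time passes only in rows, so rows that do not move let the fingers close. It gives the time, the measured TCP pose, the force, the opening and the grip force at its end, in the units of the state.
- robot.get_obs(): the state, without advancing time (a new reading comes with each control period).
- viewer.read_camera(name): name is "scene" or "side" or "wrist"; returns a dict with "color" (420x560x3 uint8, red, green, blue), "fx", "fy", "cx", "cy" (pixels), "rvec" (rotation vector, rad) and "tvec" (3), from world to camera coordinates, as OpenCV has them; the wrist camera has in their place "mount" (4x4, takes a point from camera to tool coordinates, whose origin is the TCP and whose axes are the flange's). Camera axes: x right, y down, z forward; pixel columns grow to the right and rows downward; lengths in m; the calibration is good to about 2 mm. A picture is of the moment at which its call begins: read the wrist's pose just before it. There is no depth.
- robot.sign_off(): hands the job in; it is judged then, once.
Trained networks look in a picture, given as the dict that the camera call returned (one of the last four; its "shot" number tells which), for a name from the list of things; names that differ only in an ending like _2 or _b are one class to them, and where a whole thing is asked for, a point or a joint stands for the part that bears it (a point fixed in the world has none). Each returns a list of dicts, best first, with "p" (0 to 1); they miss things now and then, are a little off and sometimes report something else, mostly with a low value. They report only what shows in the picture. A call takes as long as a camera call. They do not tell look-alikes from the thing itself.
- search_frame(picture, query): "rect" ([left, top, right, bottom] in pixels, round what is visible of it).
- regions_of(picture, query): "pixels" (420x560 bool, what is visible of it) and "rect" ([left, top, right, bottom] in pixels, round what is visible of it).
- mark_of(picture, query): "pixel" ([row, column] in pixels: a listed point, or the origin of a listed thing).
The state is a dict: "t": time; "joint_positions": joint angles; "dq": joint speeds; "tau": joint torques, N m; "ee_pos": TCP position; "orientation": TCP orientation; "force": force on the tool from outside, world axes, zero at the start; "moment": the same for the moment, N m; "width": finger opening in m; "finger_force": force on a finger pad.
Only numpy, scipy, OpenCV 4.12 (cv2) and the standard library are available. Lean on these libraries where they do the work, as an engineer would, in place of code of your own. Each camera call takes 0.05 s, during which the arm holds its last target. There are 200 camera calls.

## Working session

There is one attempt and no reset: what is moved stays moved. The work goes in short steps, Python scripts to look and compute and a tool call to move; the robot and the scene stay as the last step left them, time stands still between calls to the robot, and variables do not carry over. Pictures are saved under pics/ and viewed, at most 14 in all, crops included, and the job is handed in when it is done.

Besides the shell and the picture viewer there is one more tool, called after "Request:" in YAML: its name, and indented under it one key for each argument. step_arm: Moves the arm, as the interface text tells. Its arguments: {"type":"object","properties":{"commands":{"type":"array","items":{"type":"array","items":{"type":"number"}}},"squeeze":{"type":"number"}},"required":["commands"]}

```bash
ls; mkdir -p pics
cat > h.py <<'E'
import numpy as np, cv2
from scipy.spatial.transform import Rotation as R
from cell import robot, viewer, search_frame, regions_of, mark_of
def shot(name):
    o=robot.get_obs(); p=viewer.read_camera(name)
    if name=="wrist":
        q=o["orientation"]; T=np.eye(4); T[:3,:3]=R.from_quat([q[1],q[2],q[3],q[0]]).as_matrix(); T[:3,3]=o["ee_pos"]
        p["c2w"]=T@np.array(p["mount"])
    else:
        M=np.eye(4); M[:3,:3]=cv2.Rodrigues(np.array(p["rvec"],float))[0]; M[:3,3]=np.ravel(p["tvec"]); p["c2w"]=np.linalg.inv(M)
    return p
def ray(p,row,col,z):
    d=p["c2w"][:3,:3]@np.array([(col-p["cx"])/p["fx"],(row-p["cy"])/p["fy"],1]); c=p["c2w"][:3,3]
    return (c+d*(z-c[2])/d[2])
def proj(p,X):
    c=np.linalg.inv(p["c2w"])@np.append(X,1); return c[1]/c[2]*p["fy"]+p["cy"], c[0]/c[2]*p["fx"]+p["cx"]
def save(p,n): cv2.imwrite("pics/"+n,p["color"][:,:,::-1])
E
python3 - <<'E'
from h import *
o=robot.get_obs(); print({k:np.round(v,3) for k,v in o.items()})
Z=dict(hub=.04,window=.04,tray=.04,feed_grip=.105,bush_mid=.055,spacer_mid=.052,grease=0.,collar=0.,post0=.148,block0_mid=.059)
for n in("scene","side"):
    p=shot(n); save(p,n+"0.png"); print(n,p["c2w"][:3,3].round(2))
    for k,z in Z.items():
        for m in mark_of(p,k)[:7]: print(k,round(m["p"],2),np.round(m["pixel"]),ray(p,*m["pixel"],z)[:2].round(4))
E
```

```text
pics
{'t': np.float64(0.0), 'joint_positions': array([-0.   ,  0.261, -0.139,  1.173,  0.   ,  1.571]), 'dq': array([-0.002, -0.001,  0.001,  0.001, -0.   ,  0.001]), 'tau': array([-0.0000e+00, -4.0568e+01,  2.5393e+01,  1.9000e-02, -0.0000e+00,
        0.0000e+00]), 'ee_pos': array([ 0.524, -0.   ,  0.23 ]), 'orientation': array([-0.001,  0.707,  0.707, -0.001]), 'force': array([-0.291,  0.514,  0.231]), 'moment': array([-0.037, -0.006,  0.047]), 'finger_force': np.float64(0.0), 'width': np.float64(0.085)}
scene [0.98 0.59 1.18]
hub 0.58 [211. 231.] [ 0.584  -0.1643]
tray 0.87 [275. 292.] [0.5877 0.1547]
feed_grip 0.55 [241. 320.] [0.4667 0.1486]
bush_mid 0.59 [230. 345.] [0.3517 0.1486]
bush_mid 0.57 [249. 350.] [0.3921 0.2107]
bush_mid 0.42 [212. 255.] [ 0.5314 -0.1   ]
spacer_mid 0.44 [156. 224.] [ 0.456  -0.3846]
grease 0.54 [218. 306.] [0.3889 0.0027]
collar 0.59 [158. 252.] [ 0.3522 -0.3482]
post0 0.97 [158. 226.] [ 0.5016 -0.287 ]
post0 0.82 [176. 185.] [ 0.6534 -0.3119]
post0 0.72 [207. 267.] [ 0.5294 -0.0331]
post0 0.67 [216. 182.] [ 0.7476 -0.1801]
side [-0.14 -0.9   0.83]
[... 216 characters left out ...]
0.34 [176. 184.] [0.4006 0.3124]
bush_mid 0.74 [233. 194.] [0.3107 0.0857]
bush_mid 0.6 [247. 300.] [ 0.5146 -0.1327]
bush_mid 0.6 [312. 241.] [ 0.2572 -0.2458]
bush_mid 0.58 [350. 259.] [ 0.2287 -0.3563]
bush_mid 0.56 [219. 192.] [0.3385 0.1488]
spacer_mid 0.38 [264. 349.] [ 0.5796 -0.2556]
grease 0.61 [252. 236.] [0.3998 0.0064]
grease 0.36 [351. 369.] [ 0.4521 -0.4599]
collar 0.84 [337. 299.] [ 0.3508 -0.3403]
post0 0.94 [234. 390.] [ 0.6527 -0.3096]
post0 0.84 [234. 289.] [ 0.4461 -0.1676]
post0 0.82 [185. 329.] [ 0.6863 -0.0434]
post0 0.8 [254. 341.] [ 0.4974 -0.2995]
post0 0.76 [197. 282.] [ 0.5363 -0.0166]
post0 0.58 [200. 381.] [ 0.7504 -0.1866]
post0 0.45 [172. 238.] [0.5137 0.1727]
```

View pics/scene0.png

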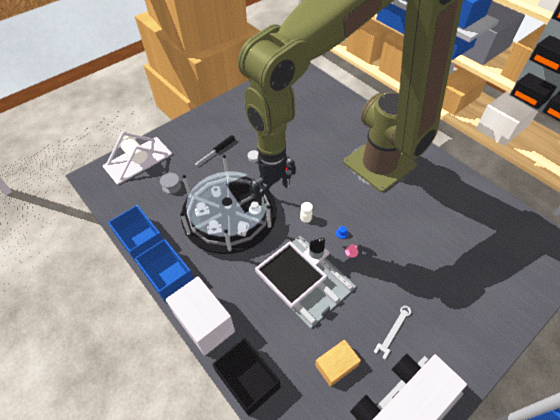

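View pics/side0.png

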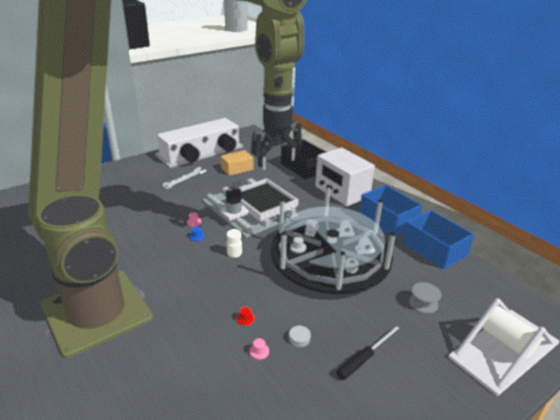

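Run:
```python
from h import *
P=np.array([[.5016,-.287],[.6534,-.3105],[.5294,-.0331],[.749,-.183],[.4461,-.1676],[.6863,-.0434]])
from scipy.optimize import least_squares as L
f=lambda v:[*(v[0]+.155*np.cos(v[2]+np.round((np.arctan2(P[:,1]-v[1],P[:,0]-v[0])-v[2])/(np.pi/3))*np.pi/3)-P[:,0]),*(v[1]+.155*np.sin(v[2]+np.round((np.arctan2(P[:,1]-v[1],P[:,0]-v[0])-v[2])/(np.pi/3))*np.pi/3)-P[:,1])]
s=L(f,[.595,-.166,0.1]);print(s.x,np.degrees(s.x[2]),s.cost**.5)
```

```text
[ 0.5943     -0.17076667 -0.09315007] -5.3371056485804775 0.012876346678253254
```

The scene picture shows the carousel around px (228,208), with parts under the clear cover. The tray is at (292,272) and the feed knob at (318,245). The bushes on the bench are coloured decoys. Next I'll take a wrist view from above.

Request:
step_arm:
  commands:
    - [-35,-2,-40,0,0,0,1]
    - [-35,-2,-40,0,0,0,1]
    - [-35,-2,-40,0,0,0,1]
    - [-35,-2,-40,0,0,0,1]
    - [0,0,0,0,0,0,1]

```text
t: 1.72
ee_pos: [0.5182, -0.1424, 0.3944]
orientation: [0.003, 0.708, 0.706, 0.001]
force: [-0.3, -0.1, -0.2]
width: 0.0853
finger_force: 0.0
```

Run:
```python
from h import *
o=robot.get_obs();print(o["ee_pos"].round(3),o["orientation"].round(3),o["t"])
p=shot("wrist");save(p,"w1.png");print(np.array(p["mount"]).round(3),p["fx"])
Z=dict(hub=.04,window=.04,post0=.148,block0_mid=.059,bush_mid=.055,spacer_mid=.052)
for k,z in Z.items():
    for m in mark_of(p,k)[:7]: print(k,round(m["p"],2),np.round(m["pixel"]),ray(p,*m["pixel"],z)[:2].round(4))
```

```text
[ 0.518 -0.142  0.394] [0.003 0.708 0.706 0.001] 1.725
[[-0.    -0.955 -0.298  0.077]
 [ 1.    -0.    -0.001 -0.001]
 [ 0.    -0.298  0.955 -0.144]
 [ 0.     0.     0.     1.   ]] 357.17887084540126
post0 0.92 [292. 264.] [ 0.4987 -0.2971]
post0 0.88 [183. 200.] [ 0.4297 -0.1592]
post0 0.85 [ 73. 434.] [ 0.6777 -0.0444]
post0 0.71 [ 61. 282.] [ 0.5211 -0.0325]
post0 0.62 [302. 390.] [ 0.656  -0.3135]
post0 0.57 [207. 477.] [ 0.7452 -0.1885]
post0 0.2 [135. 274.] [ 0.5129 -0.1066]
bush_mid 0.87 [136. 276.] [ 0.5145 -0.1173]
bush_mid 0.61 [204. 122.] [ 0.2968 -0.2109]
bush_mid 0.58 [264. 111.] [ 0.2681 -0.3041]
```

View pics/w1.png

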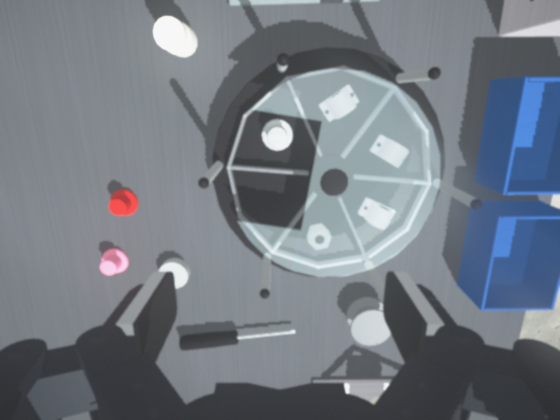

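The wrist view shows three blocks, at px (338,103), (390,150) and (376,212). The bush is at (277,134) and the spacer at (318,236). The bin at (260,195) is empty. The window notch is the dark region with its inner edge from (320,122) to (303,230). I'll fit the hub and window direction now.

```bash
cat >> h.py <<'E'
from scipy.optimize import least_squares
def hubfit(P,x0=(.594,-.168,0.)):
    P=np.array(P)
    def f(v):
        a=np.arctan2(P[:,1]-v[1],P[:,0]-v[0]); a=v[2]+np.round((a-v[2])/(np.pi/3))*np.pi/3
        return np.r_[v[0]+.155*np.cos(a)-P[:,0],v[1]+.155*np.sin(a)-P[:,1]]
    s=min((least_squares(f,[x0[0],x0[1],t],loss="soft_l1",f_scale=.003) for t in (0,.35,.7)),key=lambda s:s.cost)
    return s.x, f(s.x).round(4)
E
python3 - <<'E'
from h import *
o=robot.get_obs()
p=shot("wrist")
P=[ray(p,*m["pixel"],.148)[:2] for m in mark_of(p,"post0") if m["p"]>.5]
print(np.round(P,4)); v,r=hubfit(P); print(v,np.degrees(v[2]),r)
print("cap",ray(p,181,334,.096)[:2], "corners",ray(p,122,320,.09)[:2],ray(p,230,303,.09)[:2])
for c in((103,338),(150,390),(212,376),(236,318),(134,277)):
    X=ray(p,*c,.070)[:2]-v[:2]; print(c,np.degrees(np.arctan2(X[1],X[0])).round(1),np.hypot(*X).round(4))
E
```

```text
[[ 0.4976 -0.301 ]
 [ 0.4294 -0.1572]
 [ 0.5229 -0.0311]
 [ 0.6792 -0.0435]
 [ 0.7448 -0.1853]]
[ 0.5880175  -0.17164176 -0.09014903] -5.1651591549857665 [ 0.0011  0.0042 -0.     -0.0019 -0.0024  0.0026 -0.0005  0.0001 -0.0015
 -0.0003]
cap [ 0.58319416 -0.16393597] corners [ 0.56375534 -0.09210068] [ 0.54600244 -0.23208623]
(103, 338) 90.3 0.1013
(150, 390) 31.6 0.082
(212, 376) -35.4 0.0718
(236, 318) -104.2 0.0794
(134, 277) 140.5 0.0993
```

Request:
step_arm:
  commands:
    - [-5,-28,60,0,0,0,1]
    - [-5,-28,60,0,0,0,1]
    - [-3,-28,60,0,0,0,1]
    - [0,0,60,0,0,0,1]
    - [0,0,46,0,0,0,1]
  squeeze: 30

```text
t: 2.8
ee_pos: [0.4363, -0.1516, 0.1136]
orientation: [-0.001, 0.707, 0.707, -0.0]
force: [0.4, -0.6, -0.5]
width: 0.0855
finger_force: 0.0
```

```bash
cat >> h.py <<'E'
def arc(a0,a1,n,r=155):
    a=np.radians(np.linspace(a0,a1,n+1)); X=r*np.c_[np.cos(a),np.sin(a)]
    D=np.diff(X,axis=0); return D[:,::-1].round(0).astype(int).tolist(), (X[-1]-X[0]).round(1)
E
python3 - <<'E'
from h import *
o=robot.get_obs();print(o["ee_pos"].round(4),o["force"].round(1))
print(arc(174.8,260,12))
E
```

```text
[ 0.4363 -0.1516  0.1136] [ 0.4 -0.6 -0.5]
([[-19, -1], [-19, 2], [-19, 4], [-18, 6], [-17, 9], [-16, 11], [-14, 13], [-13, 14], [-11, 16], [-9, 17], [-7, 18], [-4, 19]], array([ 127.4, -166.7]))
```

Request:
step_arm:
  commands:
    - [-4,-3,5,0,0,0,1]
    - [0,0,0,0,0,0,-1]
    - [0,0,0,0,0,0,-1]
    - [0,0,0,0,0,0,-1]
    - [0,0,0,0,0,0,-1]

```text
t: 3.42
ee_pos: [0.4352, -0.1565, 0.1117]
orientation: [0.001, 0.707, 0.707, 0.0]
force: [-17.4, -0.0, 13.5]
width: 0.0123
finger_force: 10.7
```

Request:
step_arm:
  commands:
    - [0,0,0,0,0,0,-1]
    - [0,0,0,0,0,0,-1]
    - [0,0,0,0,0,0,-1]

```text
t: 3.8
ee_pos: [0.4347, -0.1564, 0.1117]
orientation: [0.0, 0.707, 0.707, -0.0]
force: [-2.1, -1.1, 6.5]
width: 0.011
finger_force: 29.7
```

Request:
step_arm:
  commands:
    - [-19,-1,0,0,0,0,-1]
    - [-19,2,0,0,0,0,-1]
    - [-19,4,0,0,0,0,-1]
    - [-18,6,0,0,0,0,-1]
    - [-17,9,0,0,0,0,-1]

```text
t: 4.42
ee_pos: [0.4541, -0.2492, 0.1118]
orientation: [-0.0, 0.707, 0.707, -0.001]
force: [-2.9, 1.2, 8.4]
width: 0.0111
finger_force: 30.0
```

Request:
step_arm:
  commands:
    - [-16,11,0,0,0,0,-1]
    - [-14,13,0,0,0,0,-1]
    - [-13,14,0,0,0,0,-1]
    - [-11,16,0,0,0,0,-1]
    - [-9,17,0,0,0,0,-1]

```text
t: 5.05
ee_pos: [0.5242, -0.3157, 0.1117]
orientation: [0.001, 0.708, 0.706, -0.004]
force: [-5.5, -8.1, 3.4]
width: 0.011
finger_force: 29.9
```

Request:
step_arm:
  commands:
    - [-7,18,0,0,0,0,-1]
    - [-4,19,0,0,0,0,-1]
    - [0,0,0,0,0,0,-1]
    - [0,0,0,0,0,0,-1]

```text
t: 5.55
ee_pos: [0.564, -0.3261, 0.1117]
orientation: [0.003, 0.708, 0.706, -0.002]
force: [-0.1, -6.9, 0.7]
width: 0.0113
finger_force: 30.6
```

Request:
step_arm:
  commands:
    - [0,0,0,0,0,0,1]
    - [0,0,0,0,0,0,1]
    - [0,0,0,0,0,0,1]
    - [0,0,-30,0,0,0,1]
    - [0,0,-40,0,0,0,1]

```text
t: 6.18
ee_pos: [0.5619, -0.3214, 0.1801]
orientation: [-0.002, 0.707, 0.707, -0.0]
force: [0.6, -0.4, 0.6]
width: 0.0855
finger_force: 0.0
```

Request:
step_arm:
  commands:
    - [30,-20,-40,0,0,0,1]
    - [30,-20,-40,0,0,0,1]
    - [34,-25,-40,0,0,0,1]
    - [0,0,0,0,0,0,1]
    - [0,0,0,0,0,0,1]

```text
t: 6.8
ee_pos: [0.4981, -0.2282, 0.3006]
orientation: [0.0, 0.707, 0.707, 0.0]
force: [0.2, -0.6, -0.4]
width: 0.0856
finger_force: 0.0
```

```bash
cat >> h.py <<'E'
def blocks(p,z=.06,q="block0_mid"):
    # masks -> (p, centre xy, long-axis yaw deg)
    for m in regions_of(p,q):
        c=np.argwhere(m["pixels"]); 
        if len(c)<40: continue
        W=np.array([ray(p,r,cc,z)[:2] for r,cc in c]); (cx,cy),(w,h),a=cv2.minAreaRect((W*1000).astype(np.float32))
        if h>w: a+=90; w,h=h,w
        print("mask",round(m["p"],2),m["rect"],"xy",round(cx/1e3,4),round(cy/1e3,4),"LxW",round(w),round(h),"yaw",round((a+90)%180-90,1))
    for m in mark_of(p,q): print("mark",round(m["p"],2),np.round(m["pixel"]),ray(p,*m["pixel"],.059)[:2].round(4))
E
python3 - <<'E'
from h import *
o=robot.get_obs();print(o["ee_pos"].round(4))
p=shot("wrist");save(p,"w2.png");blocks(p)
P=[ray(p,*m["pixel"],.148)[:2] for m in mark_of(p,"post0") if m["p"]>.5]
print(np.round(P,4)); v,r=hubfit(P); print(v,np.degrees(v[2]),r)
E
```

```text
[ 0.4981 -0.2282  0.3006]
[[ 0.7088 -0.2716]
 [ 0.442  -0.2289]
 [ 0.5599 -0.3283]]
[ 0.58691198 -0.17424808  0.3613811 ] 20.705611567363107 [-0.0019 -0.      0.002  -0.0008 -0.0002  0.0011]
```

View pics/w2.png

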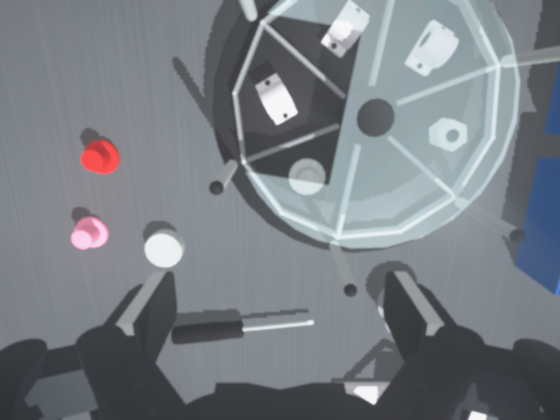

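Block A is in the window at px (276,98), with its long axis from about (268,84) to (284,116). The next block is at (345,28). I'll segment block A by brightness.

```bash
cat >> h.py <<'E'
def seg(p,row,col,z=.05,thr=120,floor_n=60):
    g=cv2.cvtColor(p["color"],cv2.COLOR_RGB2GRAY); n,l,st,_=cv2.connectedComponentsWithStats(cv2.morphologyEx((g>thr).astype(np.uint8),cv2.MORPH_OPEN,np.ones((3,3),np.uint8)))
    ks=[k for k in range(1,n) if st[k,4]>floor_n]; k=min(ks,key=lambda k:np.min(np.hypot(*(np.argwhere(l==k)-[row,col]).T)))
    W=np.array([ray(p,r,c,z)[:2] for r,c in np.argwhere(l==k)]); (cx,cy),(w,h),a=cv2.minAreaRect((W*1000).astype(np.float32))
    if h>w: a+=90; w,h=h,w
    print("seg",st[k],"xy",round(cx/1e3,4),round(cy/1e3,4),"LxW",round(w),round(h),"yaw",round((a+90)%180-90,1))
E
python3 - <<'E'
from h import *
p=shot("wrist")
for t in (100,120,140): seg(p,98,276,thr=t)
E
```

```text
seg [ 256   73   44   53 1386] xy 0.4934 -0.1552 LxW 49 32 yaw -60.9
seg [ 256   73   43   53 1303] xy 0.4934 -0.1552 LxW 48 31 yaw -60.8
seg [ 257   74   42   52 1234] xy 0.4933 -0.1553 LxW 47 30 yaw -60.4
```

Request:
step_arm:
  commands:
    - [36,-2,30,0,0,0,0.4]
    - [37,-3,30,0,0,0,0.4]
    - [0,0,30,0,0,-9.5,0.4]
    - [0,0,30,0,0,-9.5,0.4]
    - [0,0,20,0,0,-9,0.4]
  squeeze: 40

```text
t: 7.68
ee_pos: [0.4919, -0.155, 0.1584]
orientation: [-0.002, 0.513, 0.858, -0.0]
force: [-1.3, -0.9, 1.2]
width: 0.0599
finger_force: 0.0
```

Request:
step_arm:
  commands:
    - [0,0,0,0,0,0,0.4]
    - [0,0,35,0,0,0,0.4]
    - [0,0,35,0,0,0,0.4]
    - [0,0,34,0,0,0,0.4]
    - [0,0,0,0,0,0,0.4]

```text
t: 8.3
ee_pos: [0.4912, -0.1549, 0.0553]
orientation: [-0.002, 0.516, 0.857, -0.001]
force: [0.3, -1.1, -0.7]
width: 0.0597
finger_force: 0.0
```

Run:
```python
from h import *
o=robot.get_obs();print(o["ee_pos"].round(4),o["orientation"].round(3),o["force"].round(1),o["width"])
p=shot("wrist");save(p,"w3.png")
```

```text
[ 0.4912 -0.1549  0.0553] [-0.002  0.516  0.857 -0.001] [ 0.3 -1.1 -0.7] 0.05967857896600673
```

View pics/w3.png

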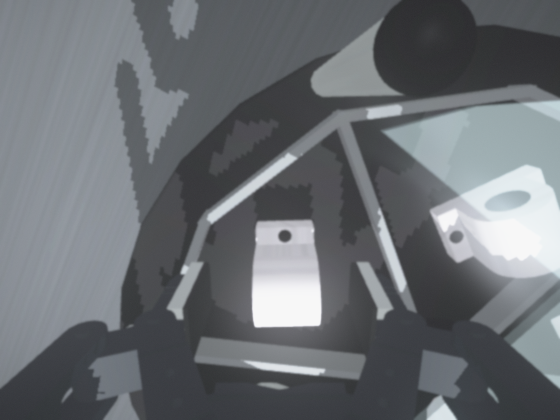

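Request:
step_arm:
  commands:
    - [0,0,0,0,0,0,-1]
    - [0,0,0,0,0,0,-1]
    - [0,0,0,0,0,0,-1]
    - [0,0,-5,0,0,0,-1]
    - [0,0,-40,0,0,0,-1]
  squeeze: 50

```text
t: 8.98
ee_pos: [0.4902, -0.1544, 0.1003]
orientation: [-0.003, 0.515, 0.857, -0.001]
force: [0.1, -0.3, -1.0]
width: 0.0248
finger_force: 49.4
```

Request:
step_arm:
  commands:
    - [0,0,-50,0,0,0,-1]
    - [0,0,-50,0,0,0,-1]
    - [0,0,-50,0,0,9.5,-1]
    - [0,0,-50,0,0,9.5,-1]
    - [0,0,-30,0,0,9,-1]

```text
t: 9.6
ee_pos: [0.4932, -0.1553, 0.3349]
orientation: [0.002, 0.709, 0.705, 0.001]
force: [-0.4, -0.1, -0.8]
width: 0.0252
finger_force: 49.5
```

Request:
step_arm:
  commands:
    - [50,20,0,0,0,0,-1]
    - [50,20,0,0,0,0,-1]
    - [50,20,0,0,0,0,-1]
    - [50,20,0,0,0,0,-1]
    - [25,10,0,0,0,0,-1]

```text
t: 10.22
ee_pos: [0.5832, 0.0724, 0.3315]
orientation: [-0.0, 0.706, 0.708, -0.0]
force: [-0.2, -0.0, -0.7]
width: 0.0251
finger_force: 49.5
```

Run:
```python
from h import *
o=robot.get_obs();print(o["ee_pos"].round(4),o["orientation"].round(3),o["force"].round(1),o["width"])
p=shot("wrist");save(p,"w4.png")
for k,z in dict(tray=.04,feed_grip=.105).items():
    for m in mark_of(p,k): print(k,round(m["p"],2),np.round(m["pixel"]),ray(p,*m["pixel"],z)[:2].round(4))
```

```text
[0.5832 0.0724 0.3315] [-0.     0.706  0.708 -0.   ] [-0.2 -0.  -0.7] 0.025084120252212926
tray 0.93 [ 97. 285.] [0.5882 0.1486]
feed_grip 0.83 [100. 171.] [0.4736 0.145 ]
```

View pics/w4.png

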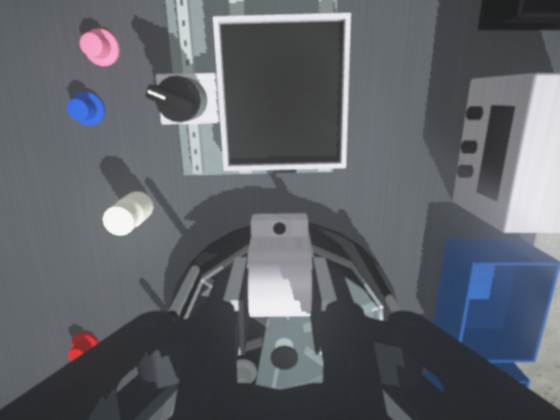

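The tray spans px (215..350, 14..170) with its middle at (285,97), nearly aligned with world axes. The knob is at (175,98) with its bar nearly level. The block is held squarely, so I'll place it.

Request:
step_arm:
  commands:
    - [40,-7,20,0,0,0,-1]
    - [41,-7,40,0,0,0,-1]
    - [41,-7,50,0,0,0,-1]
    - [0,0,50,0,0,0,-1]
    - [0,0,50,0,0,0,-1]

```text
t: 11.0
ee_pos: [0.5617, 0.1893, 0.1228]
orientation: [0.0, 0.707, 0.707, 0.0]
force: [-0.1, -0.1, -1.6]
width: 0.025
finger_force: 49.5
```

Request:
step_arm:
  commands:
    - [0,0,45,0,0,0,-1]
    - [0,0,8,0,0,0,-1]
    - [0,0,7,0,0,0,-1]
    - [0,0,0,0,0,0,-1]

```text
t: 11.5
ee_pos: [0.5634, 0.1901, 0.0653]
orientation: [0.001, 0.707, 0.707, 0.001]
force: [0.3, -0.1, -1.1]
width: 0.0248
finger_force: 49.4
```

Request:
step_arm:
  commands:
    - [4,0,0,0,0,0,-1]
    - [0,0,5,0,0,0,-1]
    - [0,0,4,0,0,0,-1]
    - [0,0,0,0,0,0,-1]

```text
t: 12.0
ee_pos: [0.5632, 0.1949, 0.0586]
orientation: [0.001, 0.707, 0.707, 0.002]
force: [-5.0, -1.2, 20.7]
width: 0.0252
finger_force: 52.1
```

Request:
step_arm:
  commands:
    - [0,0,0,0,0,0,0.1]
    - [0,0,0,0,0,0,0.1]
    - [0,0,-20,0,0,0,0.1]
    - [0,0,-60,0,0,0,0.3]
    - [0,0,-60,0,0,0,1]
  squeeze: 30

```text
t: 12.62
ee_pos: [0.5615, 0.1939, 0.195]
orientation: [-0.001, 0.707, 0.707, -0.001]
force: [0.6, 0.5, 0.1]
width: 0.0719
finger_force: 0.0
```

Request:
step_arm:
  commands:
    - [-53,-15,-20,0,0,0,1]
    - [-53,-15,0,0,0,0,1]
    - [-53,-15,0,0,0,0,1]
    - [-53,-15,0,0,0,0,1]
    - [-53,-15,0,0,0,0,1]

```text
t: 13.25
ee_pos: [0.4864, -0.0724, 0.2143]
orientation: [-0.0, 0.707, 0.707, -0.0]
force: [1.2, -0.1, 0.0]
width: 0.0855
finger_force: 0.0
```

Request:
step_arm:
  commands:
    - [-53,-15,0,0,0,0,1]
    - [-53,-16,0,0,0,0,1]
    - [-52,-15,0,0,0,0,1]
    - [0,0,0,0,0,0,1]

```text
t: 13.75
ee_pos: [0.44, -0.2319, 0.2141]
orientation: [-0.0, 0.709, 0.705, -0.0]
force: [0.3, 0.9, -0.2]
width: 0.0855
finger_force: 0.0
```

Run:
```python
from h import *
o=robot.get_obs();print(o["ee_pos"].round(4),o["orientation"].round(3))
p=shot("wrist")
P=[ray(p,*m["pixel"],.148)[:2] for m in mark_of(p,"post0") if m["p"]>.5]
print(np.round(P,4)); v,r=hubfit(P); print(v,np.degrees(v[2]),r)
s=shot("scene");save(s,"s1.png")
print(arc(201,260,8))
```

```text
[ 0.44   -0.2319  0.2141] [-0.     0.709  0.705 -0.   ]
[[ 0.4408 -0.2283]]
[ 0.5601176  -0.12938501  0.69203363] 39.65060625598674 [-0. -0.]
([[-18, 8], [-17, 11], [-15, 13], [-14, 15], [-12, 16], [-9, 18], [-7, 19], [-5, 19]], array([117.8, -97.1]))
```

Request:
step_arm:
  commands:
    - [3,1,50,0,0,0,1]
    - [0,0,54,0,0,0,1]
    - [0,0,0,0,0,0,-1]
    - [0,0,0,0,0,0,-1]
    - [0,0,0,0,0,0,-1]

```text
t: 14.52
ee_pos: [0.4443, -0.2265, 0.1131]
orientation: [0.002, 0.707, 0.707, 0.001]
force: [0.1, -0.2, -0.6]
width: 0.0323
finger_force: 0.0
```

Request:
step_arm:
  commands:
    - [0,0,0,0,0,0,-1]
    - [0,0,0,0,0,0,-1]
    - [0,0,0,0,0,0,-1]

```text
t: 14.9
ee_pos: [0.4441, -0.2264, 0.1126]
orientation: [0.002, 0.707, 0.707, 0.001]
force: [1.4, 2.6, 6.6]
width: 0.0114
finger_force: 21.6
```

Request:
step_arm:
  commands:
    - [-18,8,0,0,0,0,-1]
    - [-17,11,0,0,0,0,-1]
    - [-15,13,0,0,0,0,-1]
    - [-14,15,0,0,0,0,-1]
    - [-12,16,0,0,0,0,-1]

```text
t: 15.52
ee_pos: [0.5038, -0.3049, 0.1125]
orientation: [0.001, 0.708, 0.707, -0.003]
force: [-4.1, -2.3, 9.0]
width: 0.0109
finger_force: 29.8
```

Request:
step_arm:
  commands:
    - [-9,18,0,0,0,0,-1]
    - [-7,19,0,0,0,0,-1]
    - [-5,19,0,0,0,0,-1]
    - [0,0,0,0,0,0,-1]

```text
t: 16.02
ee_pos: [0.5635, -0.326, 0.1125]
orientation: [0.003, 0.707, 0.707, -0.001]
force: [-0.3, -5.8, 6.3]
width: 0.0111
finger_force: 30.8
```

Same end position as before. I'll release and look again.

Request:
step_arm:
  commands:
    - [0,0,0,0,0,0,1]
    - [0,0,0,0,0,0,1]
    - [0,0,0,0,0,0,1]
    - [0,0,-30,0,0,0,1]
    - [0,0,-40,0,0,0,1]

```text
t: 16.65
ee_pos: [0.5598, -0.3218, 0.1799]
orientation: [-0.002, 0.707, 0.707, -0.0]
force: [0.4, -0.6, 0.2]
width: 0.0854
finger_force: 0.0
```

Request:
step_arm:
  commands:
    - [30,-20,-40,0,0,0,1]
    - [30,-20,-40,0,0,0,1]
    - [34,-25,-40,0,0,0,1]
    - [0,0,0,0,0,0,1]
    - [0,0,0,0,0,0,1]

```text
t: 17.27
ee_pos: [0.4961, -0.2287, 0.3005]
orientation: [0.0, 0.707, 0.707, 0.0]
force: [-0.3, 0.1, -0.5]
width: 0.0852
finger_force: 0.0
```

Run:
```python
from h import *
o=robot.get_obs();print(o["ee_pos"].round(4))
p=shot("wrist");save(p,"w5.png")
for t in (100,130): seg(p,98,276,thr=t)
P=[ray(p,*m["pixel"],.148)[:2] for m in mark_of(p,"post0") if m["p"]>.5]
print(np.round(P,4)); v,r=hubfit(P); print(v,np.degrees(v[2]),r)
```

```text
[ 0.4961 -0.2287  0.3005]
seg [ 267   68   41   54 1390] xy 0.5034 -0.1511 LxW 49 32 yaw -65.5
seg [ 267   69   41   52 1271] xy 0.5035 -0.1511 LxW 47 31 yaw -64.9
[[ 0.7071 -0.2713]
 [ 0.5623 -0.3252]]
[ 0.58794244 -0.17242496  0.35595051] 20.394461908161794 [ 0.0002 -0.0002  0.0001 -0.0001]
```

View pics/w5.png

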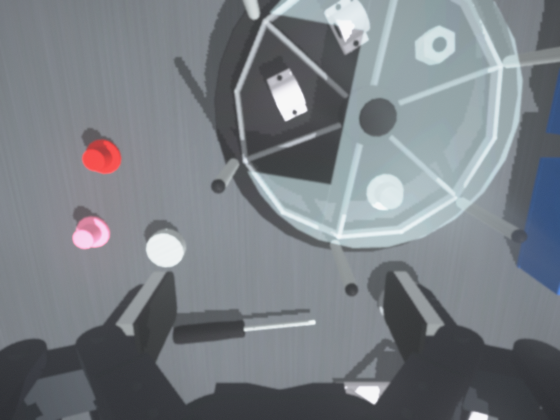

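Block B is at px (287,94), with its long axis at a yaw of about -65°. I'll grasp it.

Request:
step_arm:
  commands:
    - [39,4,30,0,0,0,0.4]
    - [39,4,30,0,0,0,0.4]
    - [0,0,30,0,0,-8.3,0.4]
    - [0,0,30,0,0,-8.3,0.4]
    - [0,0,20,0,0,-8.3,0.4]
  squeeze: 50

```text
t: 18.0
ee_pos: [0.5028, -0.1507, 0.1574]
orientation: [-0.002, 0.536, 0.844, -0.001]
force: [-0.1, -0.2, -0.1]
width: 0.0597
finger_force: 0.0
```

Request:
step_arm:
  commands:
    - [0,0,0,0,0,0,0.4]
    - [0,0,35,0,0,0,0.4]
    - [0,0,35,0,0,0,0.4]
    - [0,0,34,0,0,0,0.4]
    - [0,0,0,0,0,0,0.4]

```text
t: 18.62
ee_pos: [0.5022, -0.1505, 0.0548]
orientation: [-0.003, 0.539, 0.842, -0.001]
force: [0.6, 0.2, 1.2]
width: 0.06
finger_force: 0.0
```

Request:
step_arm:
  commands:
    - [0,0,0,0,0,0,-1]
    - [0,0,0,0,0,0,-1]
    - [0,0,0,0,0,0,-1]
    - [0,0,0,0,0,0,-1]

```text
t: 19.12
ee_pos: [0.5059, -0.1515, 0.0587]
orientation: [0.002, 0.538, 0.843, 0.0]
force: [-0.1, -0.3, 6.5]
width: 0.0247
finger_force: 50.2
```

Request:
step_arm:
  commands:
    - [0,0,-10,0,0,0,-1]
    - [0,0,-50,0,0,0,-1]
    - [0,0,-50,0,0,8.3,-1]
    - [0,0,-50,0,0,8.3,-1]
    - [0,0,-20,0,0,8.3,-1]

```text
t: 19.75
ee_pos: [0.5053, -0.1511, 0.2407]
orientation: [0.002, 0.709, 0.705, 0.001]
force: [0.7, -0.1, -1.1]
width: 0.0249
finger_force: 49.6
```

Request:
step_arm:
  commands:
    - [50,18,0,0,0,0,-1]
    - [50,18,0,0,0,0,-1]
    - [50,18,0,0,0,0,-1]
    - [50,18,0,0,0,0,-1]
    - [25,9,0,0,0,0,-1]

```text
t: 20.38
ee_pos: [0.5853, 0.0769, 0.2369]
orientation: [-0.0, 0.706, 0.708, 0.0]
force: [0.0, -1.0, -1.1]
width: 0.025
finger_force: 49.6
```

Run:
```python
from h import *
o=robot.get_obs();print(o["ee_pos"].round(4),o["orientation"].round(3),o["force"].round(1),o["width"])
p=shot("wrist");save(p,"w6.png")
for k,z in dict(tray=.04,feed_grip=.105).items():
    for m in mark_of(p,k): print(k,round(m["p"],2),np.round(m["pixel"]),ray(p,*m["pixel"],z)[:2].round(4))
blocks(p)
```

```text
[0.5853 0.0769 0.2369] [-0.     0.706  0.708  0.   ] [ 0.  -1.  -1.1] 0.024971371921308615
tray 0.68 [101. 281.] [0.5854 0.1496]
feed_grip 0.77 [111. 130.] [0.4727 0.143 ]
mask 0.33 [53.7, 215.1, 122.6, 272.9] xy 0.3971 0.0135 LxW 80 37 yaw 38.5
mask 0.19 [154.5, 258.1, 440.2, 419.0] xy 0.5863 -0.0881 LxW 323 186 yaw 8.9
```

View pics/w6.png

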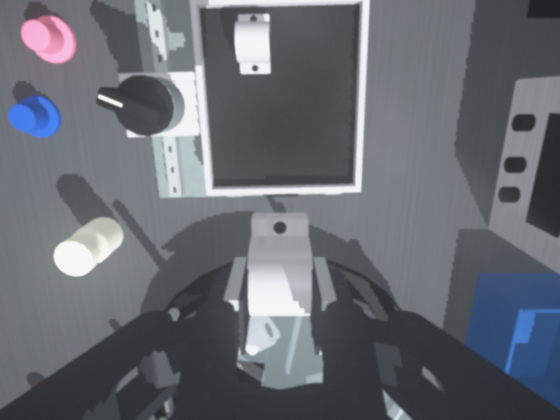

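Block 1 lies in the tray at px (253,43), close to the far-left. Block 2 is held squarely. It goes right of the middle.

Request:
step_arm:
  commands:
    - [35,14,20,0,0,0,-1]
    - [34,13,40,0,0,0,-1]
    - [0,0,50,0,0,0,-1]
    - [0,0,50,0,0,0,-1]
    - [0,0,6,0,0,0,-1]

```text
t: 21.25
ee_pos: [0.6081, 0.1409, 0.0671]
orientation: [-0.002, 0.708, 0.706, -0.004]
force: [-0.7, -1.2, -1.4]
width: 0.0248
finger_force: 49.6
```

Request:
step_arm:
  commands:
    - [0,0,4,0,0,0,-1]
    - [0,0,0,0,0,0,-1]

```text
t: 21.5
ee_pos: [0.6139, 0.143, 0.0691]
orientation: [0.001, 0.707, 0.707, 0.002]
force: [0.6, 1.3, -0.8]
width: 0.025
finger_force: 49.6
```

Request:
step_arm:
  commands:
    - [0,0,5,0,0,0,-1]
    - [0,0,4,0,0,0,-1]
    - [0,0,0,0,0,0,-1]

```text
t: 21.88
ee_pos: [0.6129, 0.1433, 0.0587]
orientation: [0.001, 0.707, 0.707, 0.001]
force: [-1.1, -0.0, 3.3]
width: 0.0246
finger_force: 50.2
```

Request:
step_arm:
  commands:
    - [0,0,1,0,0,0,0]
    - [0,0,0,0,0,0,0]
    - [0,0,-20,0,0,0,0]
    - [0,0,-60,0,0,0,0.3]
    - [0,0,-60,0,0,0,1]
  squeeze: 30

```text
t: 22.5
ee_pos: [0.6115, 0.143, 0.1974]
orientation: [-0.001, 0.707, 0.707, -0.001]
force: [0.3, 0.7, 0.0]
width: 0.072
finger_force: 0.0
```

Request:
step_arm:
  commands:
    - [-46,-21,-20,0,0,0,1]
    - [-46,-21,0,0,0,0,1]
    - [-46,-21,0,0,0,0,1]
    - [-46,-21,0,0,0,0,1]
    - [-46,-21,0,0,0,0,1]

```text
t: 23.12
ee_pos: [0.5063, -0.0881, 0.2167]
orientation: [0.0, 0.707, 0.707, -0.0]
force: [0.2, -0.9, 0.4]
width: 0.0853
finger_force: 0.0
```

Request:
step_arm:
  commands:
    - [-46,-21,0,0,0,0,1]
    - [-46,-21,0,0,0,0,1]
    - [-48,-23,0,0,0,0,1]
    - [0,0,0,0,0,0,1]

```text
t: 23.62
ee_pos: [0.4405, -0.2295, 0.2166]
orientation: [-0.0, 0.709, 0.705, -0.0]
force: [0.1, -0.0, -0.3]
width: 0.0852
finger_force: 0.0
```

Run:
```python
from h import *
o=robot.get_obs();print(o["ee_pos"].round(4),o["orientation"].round(3))
p=shot("wrist")
for m in mark_of(p,"post0"): print(m["p"],ray(p,*m["pixel"],.148)[:2])
```

```text
[ 0.4405 -0.2295  0.2166] [-0.     0.709  0.705 -0.   ]
0.57 [ 0.44257306 -0.22519424]
```

Request:
step_arm:
  commands:
    - [3,1,50,0,0,0,1]
    - [0,0,55,0,0,0,1]
    - [0,0,0,0,0,0,-1]
    - [0,0,0,0,0,0,-1]
    - [0,0,0,0,0,0,-1]

```text
t: 24.35
ee_pos: [0.4454, -0.2245, 0.1142]
orientation: [0.002, 0.707, 0.707, 0.001]
force: [0.1, -0.8, 0.9]
width: 0.032
finger_force: 0.0
```

Request:
step_arm:
  commands:
    - [0,0,0,0,0,0,-1]
    - [0,0,0,0,0,0,-1]
    - [0,0,0,0,0,0,-1]

```text
t: 24.72
ee_pos: [0.4439, -0.2247, 0.1136]
orientation: [0.001, 0.707, 0.707, 0.0]
force: [-1.7, 0.4, 5.1]
width: 0.011
finger_force: 29.4
```

Request:
step_arm:
  commands:
    - [-18,8,0,0,0,0,-1]
    - [-17,11,0,0,0,0,-1]
    - [-15,13,0,0,0,0,-1]
    - [-14,15,0,0,0,0,-1]
    - [-12,16,0,0,0,0,-1]

```text
t: 25.35
ee_pos: [0.5041, -0.304, 0.1135]
orientation: [0.001, 0.708, 0.706, -0.004]
force: [-8.0, -9.3, 6.3]
width: 0.011
finger_force: 30.0
```

Request:
step_arm:
  commands:
    - [-9,18,0,0,0,0,-1]
    - [-7,19,0,0,0,0,-1]
    - [-5,19,0,0,0,0,-1]
    - [0,0,0,0,0,0,-1]

```text
t: 25.85
ee_pos: [0.5647, -0.3249, 0.1134]
orientation: [0.004, 0.708, 0.707, -0.001]
force: [0.4, -6.9, 1.5]
width: 0.0113
finger_force: 30.7
```

Request:
step_arm:
  commands:
    - [0,0,0,0,0,0,1]
    - [0,0,0,0,0,0,1]
    - [0,0,0,0,0,0,1]
    - [0,0,-30,0,0,0,1]
    - [0,0,-40,0,0,0,1]

```text
t: 26.48
ee_pos: [0.561, -0.32, 0.1812]
orientation: [-0.002, 0.707, 0.707, -0.0]
force: [0.7, -0.4, 0.5]
width: 0.0856
finger_force: 0.0
```

Request:
step_arm:
  commands:
    - [30,-20,-40,0,0,0,1]
    - [30,-20,-40,0,0,0,1]
    - [34,-25,-40,0,0,0,1]
    - [0,0,0,0,0,0,1]
    - [0,0,0,0,0,0,1]

```text
t: 27.1
ee_pos: [0.4973, -0.2268, 0.3017]
orientation: [0.0, 0.707, 0.707, 0.0]
force: [-0.6, 1.0, 0.2]
width: 0.0855
finger_force: 0.0
```

Run:
```python
from h import *
o=robot.get_obs();print(o["ee_pos"].round(4))
p=shot("wrist");save(p,"w7.png")
for t in (100,130): seg(p,98,276,thr=t)
```

```text
[ 0.4973 -0.2268  0.3017]
seg [ 260   82   47   31 1382] xy 0.5002 -0.1513 LxW 49 30 yaw -0.0
seg [ 261   83   45   30 1268] xy 0.5001 -0.1518 LxW 47 29 yaw -0.0
```

View pics/w7.png

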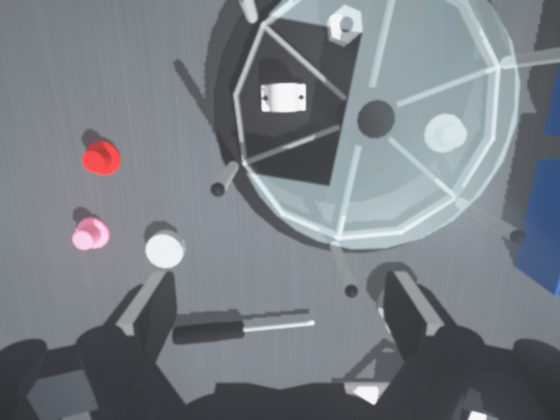

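Block C is at px (284,97) with its long axis along world x. I'll turn the tool by 90°.

Request:
step_arm:
  commands:
    - [38,2,20,0,0,0,0.4]
    - [38,1,20,0,0,-10,0.4]
    - [0,0,20,0,0,-10,0.4]
    - [0,0,20,0,0,-10,0.4]
    - [0,0,20,0,0,-10,0.4]
  squeeze: 50

```text
t: 27.78
ee_pos: [0.4997, -0.151, 0.199]
orientation: [-0.002, 0.42, 0.907, -0.0]
force: [-0.7, -0.7, 0.8]
width: 0.0598
finger_force: 0.0
```

Request:
step_arm:
  commands:
    - [0,0,10,0,0,-10,0.4]
    - [0,0,10,0,0,-10,0.4]
    - [0,0,10,0,0,-10,0.4]
    - [0,0,10,0,0,-10,0.4]
    - [0,0,0,0,0,-10,0.4]

```text
t: 28.4
ee_pos: [0.4988, -0.151, 0.1587]
orientation: [-0.003, -0.002, 1.0, 0.001]
force: [-0.8, -0.5, 0.1]
width: 0.06
finger_force: 0.0
```

Run:
```python
from h import *
o=robot.get_obs();print(o["ee_pos"].round(4),o["orientation"].round(3),o["joint_positions"].round(2))
q=o["orientation"];print(R.from_quat([q[1],q[2],q[3],q[0]]).as_matrix().round(3))
p=shot("wrist");save(p,"w8.png");seg(p,200,300,thr=130);blocks(p)
```

```text
[ 0.4988 -0.151   0.1587] [-0.003 -0.002  1.     0.001] [-0.29  0.3  -0.28  1.   -0.   -0.3 ]
[[-1.    -0.005 -0.005]
 [-0.005  1.     0.002]
 [ 0.005  0.002 -1.   ]]
seg [ 257  175   42   63 2463] xy 0.4997 -0.1516 LxW 48 31 yaw 0.2
```

Aligned. Descending to grasp.

Request:
step_arm:
  commands:
    - [0,0,35,0,0,0,0.4]
    - [0,0,35,0,0,0,0.4]
    - [0,0,34,0,0,0,0.4]
    - [0,0,0,0,0,0,0.4]

```text
t: 29.05
ee_pos: [0.4974, -0.1502, 0.055]
orientation: [-0.003, 0.001, 1.0, 0.001]
force: [-0.4, -0.8, 0.3]
width: 0.0603
finger_force: 0.0
```

Request:
step_arm:
  commands:
    - [0,0,0,0,0,0,-1]
    - [0,0,0,0,0,0,-1]
    - [0,0,0,0,0,0,-1]
    - [0,0,0,0,0,0,-1]

```text
t: 29.55
ee_pos: [0.5018, -0.1513, 0.0594]
orientation: [0.002, 0.0, 1.0, -0.001]
force: [-0.5, -0.1, 6.1]
width: 0.0247
finger_force: 50.4
```

Request:
step_arm:
  commands:
    - [0,0,-10,0,0,0,-1]
    - [0,0,-50,0,0,0,-1]
    - [0,0,-50,0,0,10,-1]
    - [0,0,-50,0,0,10,-1]
    - [0,0,-20,0,0,10,-1]

```text
t: 30.18
ee_pos: [0.5013, -0.1512, 0.2416]
orientation: [0.003, 0.262, 0.965, -0.0]
force: [0.6, 0.3, -2.1]
width: 0.0246
finger_force: 49.6
```

Request:
step_arm:
  commands:
    - [0,0,0,0,0,10,-1]
    - [0,0,0,0,0,10,-1]
    - [0,0,0,0,0,10,-1]
    - [0,0,0,0,0,10,-1]
    - [0,0,0,0,0,10,-1]

```text
t: 30.8
ee_pos: [0.4996, -0.1507, 0.238]
orientation: [-0.0, 0.645, 0.764, -0.0]
force: [-0.3, 0.4, -1.1]
width: 0.025
finger_force: 49.6
```

Request:
step_arm:
  commands:
    - [0,0,0,0,0,10,-1]
    - [0,0,0,0,0,0,-1]

```text
t: 31.05
ee_pos: [0.4997, -0.1507, 0.238]
orientation: [-0.0, 0.706, 0.708, -0.0]
force: [-0.6, -0.0, -1.6]
width: 0.0247
finger_force: 49.6
```

Request:
step_arm:
  commands:
    - [50,18,0,0,0,0,-1]
    - [50,18,0,0,0,0,-1]
    - [50,18,0,0,0,0,-1]
    - [50,10,0,0,0,0,-1]
    - [0,0,0,0,0,0,-1]

```text
t: 31.68
ee_pos: [0.5645, 0.0524, 0.2376]
orientation: [-0.0, 0.704, 0.71, 0.0]
force: [0.3, -1.4, -1.6]
width: 0.025
finger_force: 49.5
```

Run:
```python
from h import *
o=robot.get_obs();print(o["ee_pos"].round(4),o["orientation"].round(3),o["width"])
p=shot("wrist");save(p,"w9.png")
for m in mark_of(p,"tray"): print(round(m["p"],2),np.round(m["pixel"]),ray(p,*m["pixel"],.04)[:2].round(4))
```

```text
[0.5645 0.0524 0.2376] [-0.     0.704  0.71   0.   ] 0.025006650858772746
0.85 [ 72. 306.] [0.5865 0.1501]
```

View pics/w9.png

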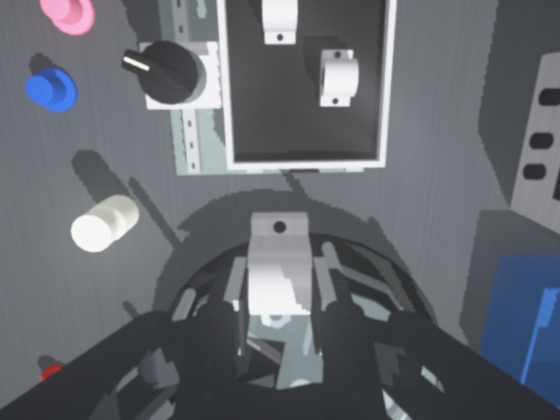

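Blocks 1 and 2 are in the tray at px (280,10) and (338,78), with clear floor at the near left. I'll place block 3 there.

Request:
step_arm:
  commands:
    - [25,-1,20,0,0,0,-1]
    - [24,0,40,0,0,0,-1]
    - [0,0,50,0,0,0,-1]
    - [0,0,50,0,0,0,-1]
    - [0,0,6,0,0,0,-1]

```text
t: 32.4
ee_pos: [0.5593, 0.096, 0.0685]
orientation: [-0.002, 0.707, 0.707, -0.004]
force: [-0.7, -0.3, -0.8]
width: 0.0246
finger_force: 49.5
```

Request:
step_arm:
  commands:
    - [0,0,3,0,0,0,-1]
    - [0,0,3,0,0,0,-1]
    - [0,0,3,0,0,0,-1]
    - [0,0,0,0,0,0,-1]

```text
t: 32.9
ee_pos: [0.5636, 0.0982, 0.0634]
orientation: [0.0, 0.707, 0.707, 0.0]
force: [-0.6, 0.7, -1.3]
width: 0.0246
finger_force: 49.5
```

Request:
step_arm:
  commands:
    - [4,0,0,0,0,0,-1]
    - [0,0,3,0,0,0,-1]
    - [0,0,2,0,0,0,-1]
    - [0,0,0,0,0,0,-1]

```text
t: 33.4
ee_pos: [0.5635, 0.1026, 0.0594]
orientation: [0.0, 0.707, 0.707, 0.001]
force: [-2.4, 1.1, 10.2]
width: 0.0245
finger_force: 51.0
```

Request:
step_arm:
  commands:
    - [0,0,0,0,0,0,0]
    - [0,0,0,0,0,0,0]
    - [0,0,-20,0,0,0,0]
    - [0,0,-60,0,0,0,0.3]
    - [0,0,-60,0,0,0,1]

```text
t: 34.02
ee_pos: [0.5625, 0.102, 0.1983]
orientation: [-0.001, 0.707, 0.707, -0.001]
force: [0.9, -0.5, -0.6]
width: 0.0719
finger_force: 0.0
```

Request:
step_arm:
  commands:
    - [-17,-25,-40,0,0,0,1]
    - [-17,-25,-20,0,0,0,1]
    - [0,0,0,0,0,0,1]
    - [0,0,0,0,0,0,1]

```text
t: 34.52
ee_pos: [0.5134, 0.0683, 0.2572]
orientation: [-0.0, 0.707, 0.707, 0.0]
force: [-0.5, 0.3, -0.9]
width: 0.0854
finger_force: 0.0
```

Run:
```python
from h import *
o=robot.get_obs();print(o["ee_pos"].round(4),o["orientation"].round(3),o["joint_positions"].round(2))
p=shot("wrist");save(p,"w10.png")
for k,z in dict(tray=.04,feed_grip=.105).items():
    for m in mark_of(p,k): print(k,round(m["p"],2),np.round(m["pixel"]),ray(p,*m["pixel"],z)[:2].round(4))
```

```text
[0.5134 0.0683 0.2572] [-0.     0.707  0.707  0.   ] [ 0.13  0.24 -0.1   1.23  0.    1.7 ]
tray 0.62 [ 93. 356.] [0.5859 0.148 ]
feed_grip 0.69 [ 95. 231.] [0.4741 0.1462]
```

View pics/w10.png

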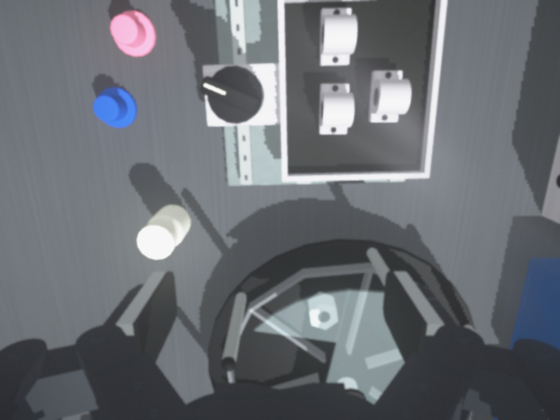

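All three blocks lie apart in the tray at px (338,36), (337,108) and (390,96). The knob is at (236,95) and its white mark points left and slightly up. I'll crop for the bar angle and record the bystanders.

Run:
```python
from h import *
p=shot("wrist"); c=p["color"][55:135,190:285]; c=cv2.convertScaleAbs(c,alpha=2.2,beta=20); cv2.imwrite("pics/k.png",cv2.resize(c,None,fx=6,fy=6,interpolation=cv2.INTER_CUBIC)[:,:,::-1])
g=cv2.cvtColor(p["color"],cv2.COLOR_RGB2GRAY).copy()
w=np.argwhere(g[78:100,198:230]>110)+[78,198]; W=np.array([ray(p,r,c,.112)[:2] for r,c in w]); print(len(w)); (m,s,a)=cv2.minAreaRect((W*1000).astype(np.float32)); print(m,s,a)
print("disc centre @.082",ray(p,95,236,.082)[:2])
psi=251-10*np.arange(24)
for k in psi: print(k,round(3.14*np.cos(np.radians(k)),1),round(3.14*np.sin(np.radians(k)),1))
```

```text
167
(459.7320556640625, 149.257080078125) (21.942039489746094, 12.421274185180664) 0.0025968707632273436
disc centre @.082 [0.47472144 0.14605616]
251 -1.0 -3.0
241 -1.5 -2.7
231 -2.0 -2.4
221 -2.4 -2.1
211 -2.7 -1.6
201 -2.9 -1.1
191 -3.1 -0.6
181 -3.1 -0.1
171 -3.1 0.5
161 -3.0 1.0
151 -2.7 1.5
141 -2.4 2.0
131 -2.1 2.4
121 -1.6 2.7
111 -1.1 2.9
101 -0.6 3.1
91 -0.1 3.1
81 0.5 3.1
71 1.0 3.0
61 1.5 2.7
51 2.0 2.4
41 2.4 2.1
31 2.7 1.6
21 2.9 1.1
```

View pics/k.png

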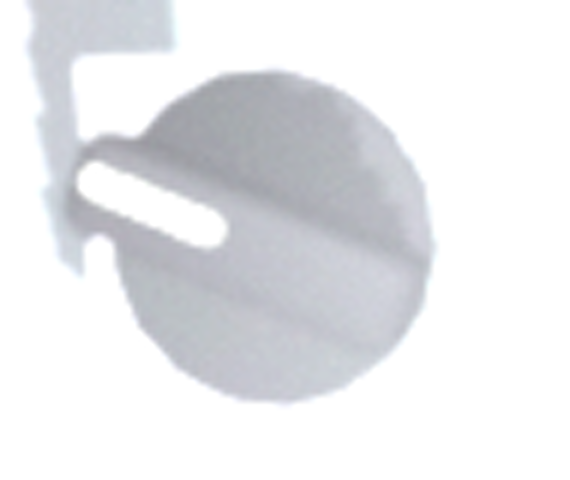

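The bar lies at about -23° in world, with its white mark at the left end, so the grasp needs the closing axis at 247°. The wrist then has room to turn the full 240° clockwise.

Request:
step_arm:
  commands:
    - [39,-20,10,0,0,0,1]
    - [39,-19,10,0,0,-10.3,1]
    - [0,0,10,0,0,-10.3,1]
    - [0,0,10,0,0,-10.3,1]
    - [0,0,10,0,0,-10.3,1]

```text
t: 35.35
ee_pos: [0.474, 0.1467, 0.2066]
orientation: [-0.0, 0.41, 0.912, -0.0]
force: [0.6, 0.3, 0.1]
width: 0.085
finger_force: 0.0
```

Request:
step_arm:
  commands:
    - [0,0,10,0,0,-10.3,1]
    - [0,0,10,0,0,-10.3,1]
    - [0,0,10,0,0,-10.3,1]
    - [0,0,0,0,0,-10.3,1]
    - [0,0,0,0,0,-10.3,1]

```text
t: 35.98
ee_pos: [0.474, 0.1464, 0.1767]
orientation: [-0.001, -0.027, 1.0, -0.0]
force: [0.2, -0.0, -0.2]
width: 0.0851
finger_force: 0.0
```

Request:
step_arm:
  commands:
    - [0,0,0,0,0,-10.3,1]
    - [0,0,0,0,0,-10.3,1]
    - [0,0,0,0,0,-10.3,1]
    - [0,0,0,0,0,-10.3,1]
    - [0,0,0,0,0,-10.3,1]

```text
t: 36.6
ee_pos: [0.4741, 0.1464, 0.1769]
orientation: [-0.001, -0.458, 0.889, 0.0]
force: [-0.6, -0.2, -0.7]
width: 0.0855
finger_force: 0.0
```

Request:
step_arm:
  commands:
    - [0,0,0,0,0,-10.3,1]
    - [0,0,0,0,0,-10.3,1]
    - [0,0,0,0,0,-10.3,1]
    - [0,0,0,0,0,-10.3,1]
    - [0,0,0,0,0,-10.3,1]

```text
t: 37.22
ee_pos: [0.4741, 0.1464, 0.1769]
orientation: [0.001, 0.799, -0.601, -0.0]
force: [-0.2, -0.3, -0.2]
width: 0.085
finger_force: 0.0
```

Request:
step_arm:
  commands:
    - [0,0,0,0,0,-10.3,1]
    - [0,0,0,0,0,-10.3,1]
    - [0,0,0,0,0,-10.3,1]
    - [0,0,0,0,0,-10.3,1]
    - [0,0,0,0,0,-10.3,1]

```text
t: 37.85
ee_pos: [0.4741, 0.1464, 0.1769]
orientation: [0.0, 0.981, -0.195, -0.001]
force: [0.6, 0.2, 0.2]
width: 0.0854
finger_force: 0.0
```

Run:
```python
from h import *
o=robot.get_obs();q=o["orientation"];M=R.from_quat([q[1],q[2],q[3],q[0]]).as_matrix()
psi=np.degrees(np.arctan2(M[1,1],M[0,1]))%360
print(o["ee_pos"].round(4),psi,M[:,2].round(3),o["joint_positions"].round(2),o["t"])
d=np.array([.474,.146])-o["ee_pos"][:2];print("shift tool mm",1000*(M[:2,:2].T@d))
p=shot("side")
for m in mark_of(p,"feed_grip")[:2]: print(m["p"],ray(p,*m["pixel"],.105))
```

```text
[0.4741 0.1464 0.1769] 247.56474152691982 [-0.001 -0.    -1.   ] [ 0.3   0.24 -0.31  1.02  0.   -2.45] 37.85
shift tool mm [0.03188587 0.41135653]
0.67 [0.47247361 0.13963273 0.105     ]
```

Request:
step_arm:
  commands:
    - [0,0,30,0,0,0,1]
    - [0,0,30,0,0,0,1]
    - [0,0,26,0,0,0,1]
    - [0,0,0,0,0,0,-1]
    - [0,0,0,0,0,0,-1]
  squeeze: 50

```text
t: 38.58
ee_pos: [0.4747, 0.1464, 0.0923]
orientation: [-0.0, 0.98, -0.198, 0.0]
force: [0.3, 0.8, -0.4]
width: 0.0517
finger_force: 0.0
```

Request:
step_arm:
  commands:
    - [0,0,0,0,0,0,-1]
    - [0,0,0,0,0,0,-1]
    - [0,0,0,0,0,0,-1]
    - [0,0,0,0,0,0,-1]

```text
t: 39.08
ee_pos: [0.4745, 0.1456, 0.0929]
orientation: [0.0, 0.98, -0.198, 0.001]
force: [-1.9, -3.1, 5.1]
width: 0.013
finger_force: 50.0
```

Run:
```python
from h import *
o=robot.get_obs();q=o["orientation"];M=R.from_quat([q[1],q[2],q[3],q[0]]).as_matrix()
print(o["ee_pos"].round(4),np.degrees(np.arctan2(M[1,1],M[0,1]))%360,o["force"].round(1),o["moment"].round(2),o["width"])
```

```text
[0.4745 0.1456 0.0929] 247.15898159098327 [-1.9 -3.1  5.1] [-0.48  0.21 -0.05] 0.01301865773784102
```

Request:
step_arm:
  commands:
    - [-1.2,-2.9,0,0,0,10,-1]
    - [-1.7,-2.6,0,0,0,10,-1]
    - [-2.1,-2.3,0,0,0,10,-1]
    - [-2.5,-1.9,0,0,0,10,-1]
    - [-2.8,-1.4,0,0,0,10,-1]

```text
t: 39.7
ee_pos: [0.4742, 0.1614, 0.0929]
orientation: [0.0, 0.803, -0.596, 0.001]
force: [-2.6, -2.7, 5.2]
width: 0.013
finger_force: 50.0
```

```bash
cat > st.py <<'E'
from h import *
o=robot.get_obs();q=o["orientation"];M=R.from_quat([q[1],q[2],q[3],q[0]]).as_matrix()
print(o["t"],o["ee_pos"].round(4),np.degrees(np.arctan2(M[1,1],M[0,1]))%360,o["force"].round(1),o["moment"].round(2),o["width"],o["joint_positions"][5])
E
python3 st.py
```

```text
39.7 [0.4742 0.1614 0.0929] 196.8440773881496 [-2.6 -2.7  5.2] [-0.44  0.39  0.05] 0.012996302471178488 -1.5360166698932902
```

Request:
step_arm:
  commands:
    - [-3.0,-0.9,0,0,0,10,-1]
    - [-3.1,-0.4,0,0,0,10,-1]
    - [-3.1,0.2,0,0,0,10,-1]
    - [-3.1,0.7,0,0,0,10,-1]
    - [-2.9,1.2,0,0,0,10,-1]

```text
t: 40.33
ee_pos: [0.4739, 0.177, 0.0929]
orientation: [-0.0, -0.476, 0.879, -0.001]
force: [-2.0, -1.7, 6.8]
width: 0.0128
finger_force: 50.1
```

Request:
step_arm:
  commands:
    - [-2.6,1.7,0,0,0,10,-1]
    - [-2.3,2.1,0,0,0,10,-1]
    - [-1.9,2.5,0,0,0,10,-1]
    - [-1.4,2.8,0,0,0,10,-1]
    - [-0.9,3.0,0,0,0,10,-1]

```text
t: 40.95
ee_pos: [0.4735, 0.1926, 0.0929]
orientation: [-0.0, -0.06, 0.998, -0.0]
force: [-2.7, -1.7, 6.8]
width: 0.013
finger_force: 50.2
```

```bash
python3 st.py
```

```text
40.95 [0.4735 0.1926 0.0929] 96.84960354511887 [-2.7 -1.7  6.8] [-0.53  0.69 -0.01] 0.012975454228661462 0.26726197193868384
```

Request:
step_arm:
  commands:
    - [-0.4,3.1,0,0,0,10,-1]
    - [0.2,3.1,0,0,0,10,-1]
    - [0.7,3.1,0,0,0,10,-1]
    - [1.2,2.9,0,0,0,10,-1]
    - [1.7,2.6,0,0,0,10,-1]

```text
t: 41.58
ee_pos: [0.473, 0.2082, 0.0929]
orientation: [-0.0, 0.368, 0.93, -0.001]
force: [-4.2, -2.7, 7.9]
width: 0.0127
finger_force: 50.3
```

Request:
step_arm:
  commands:
    - [2.1,2.3,0,0,0,10,-1]
    - [0,0,0,0,0,0,-1]

```text
t: 41.82
ee_pos: [0.473, 0.2113, 0.0928]
orientation: [-0.0, 0.445, 0.895, -0.001]
force: [-3.1, -2.6, 8.5]
width: 0.0128
finger_force: 50.4
```

```bash
python3 st.py
```

```text
41.825 [0.473  0.2113 0.0928] 37.11712169878078 [-3.1 -2.6  8.5] [-0.42  0.9  -0.12] 0.012831780425750741 1.3433929478015911
```

Request:
step_arm:
  commands:
    - [1.3,0.9,0,0,0,5,-1]
    - [1.3,0.8,0,0,0,5,-1]
    - [0,0,0,0,0,0,-1]

```text
t: 42.2
ee_pos: [0.4729, 0.2138, 0.0929]
orientation: [0.0, 0.52, 0.854, -0.001]
force: [-3.9, -4.5, 7.3]
width: 0.0128
finger_force: 55.7
```

```bash
python3 st.py
```

```text
42.2 [0.4729 0.2138 0.0929] 27.349501989567614 [-3.9 -4.5  7.3] [-0.92  0.81  1.22] 0.012844775904877821 1.519269624911162
```

Request:
step_arm:
  commands:
    - [0.4,0.2,0,0,0,3,-1]
    - [0,0,0,0,0,0,-1]

```text
t: 42.45
ee_pos: [0.4732, 0.2133, 0.093]
orientation: [0.001, 0.542, 0.84, -0.002]
force: [-2.0, -7.3, 9.0]
width: 0.0132
finger_force: 75.3
```

```bash
python3 st.py
```

```text
42.45 [0.4732 0.2133 0.093 ] 24.34656051926124 [-2.  -7.3  9. ] [-1.44  0.59  1.34] 0.0132395576197655 1.5720156230427784
```

Against the stop: y no longer advances, and the moment and grip force are up. I'll release, retreat and check.

Request:
step_arm:
  commands:
    - [0,0,0,0,0,0,1]
    - [0,0,0,0,0,0,1]
    - [0,0,0,0,0,0,1]
    - [0,0,-30,0,0,0,1]
    - [0,0,-60,0,0,0,1]

```text
t: 43.08
ee_pos: [0.472, 0.2147, 0.1803]
orientation: [-0.002, 0.543, 0.84, -0.003]
force: [0.8, 0.7, 0.7]
width: 0.0858
finger_force: 0.0
```

Request:
step_arm:
  commands:
    - [-50,30,-50,0,0,0,1]
    - [-30,20,-40,0,0,0,1]
    - [0,0,0,0,0,0,1]
    - [0,0,0,0,0,0,1]

```text
t: 43.58
ee_pos: [0.5427, 0.1692, 0.2615]
orientation: [-0.001, 0.543, 0.84, -0.0]
force: [-0.5, 0.7, -1.4]
width: 0.0853
finger_force: 0.0
```

```bash
python3 st.py
python3 - <<'E'
from h import *
p=shot("wrist");save(p,"w11.png")
for k,z in dict(tray=.04,feed_grip=.105).items():
    for m in mark_of(p,k)[:1]: print(k,round(m["p"],2),np.round(m["pixel"]),ray(p,*m["pixel"],z)[:2].round(4))
E
```

```text
43.575 [0.5427 0.1692 0.2615] 24.18582704108569 [-0.5  0.7 -1.4] [-0.08  0.03 -0.  ] 0.08534655613141487 1.45054646952186
tray 0.87 [147. 337.] [0.5844 0.2179]
feed_grip 0.78 [108. 223.] [0.4724 0.2123]
```

View pics/w11.png

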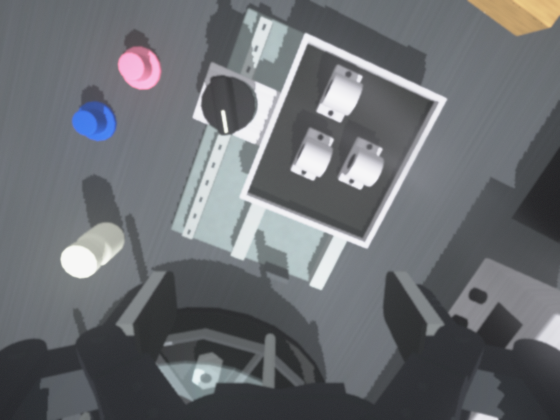

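All three blocks lie flat and apart in the tray, at px (340,95), (312,155) and (362,165). The carriage moved about 68 mm until it met a hard stop, and the gripper is clear.

```bash
python3 -c "
from h import *
print(robot.sign_off())"
```

```text
the job is handed in; nothing more can be done
None
```

I put all three bearing blocks in the tray and wound the carriage to a hard stop, about 68 mm from where it started. I handed the job in at about 44 s; no verdict came back.

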